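# Sort capped tubes and a reagent bottle into their storage boxes

## Task

Put the loose tubes and the brown bottle away: each tube goes into the divided box that already holds a tube with the same cap colour, and the brown bottle goes into the grey tray with the two wide cells. Stand each one upright on the floor of a cell of its own; keep them upright all the way, set them down rather than drop them, and leave the two stored tubes in their cells.

Things in the scene. Friction and masses are not known exactly. Their poses are not given: they have to be found in the camera images.
- blue_tube_1: a loose, closed 50 ml tube with a blue screw cap, upright on the worktop, 106 mm tall, about 60 g. Straight body 28 mm in diameter; the cap looks 35 mm wide, but only the body, up to 94 mm above the foot, is solid to the fingers: grip it 60 to 80 mm above the foot. Origin: centre of the foot's underside; z up along the tube
- blue_tube_2: a loose, closed 50 ml tube with a blue screw cap, upright on the worktop, 106 mm tall, about 60 g. Straight body 28 mm in diameter; the cap looks 35 mm wide, but only the body, up to 94 mm above the foot, is solid to the fingers: grip it 60 to 80 mm above the foot. Origin: centre of the foot's underside; z up along the tube
- orange_tube_1: a loose, closed 50 ml tube with an orange screw cap, upright on the worktop, 106 mm tall, about 60 g. Straight body 28 mm in diameter; the cap looks 35 mm wide, but only the body, up to 94 mm above the foot, is solid to the fingers: grip it 60 to 80 mm above the foot. Origin: centre of the foot's underside; z up along the tube
- orange_tube_2: a loose, closed 50 ml tube with an orange screw cap, upright on the worktop, 106 mm tall, about 60 g. Straight body 28 mm in diameter; the cap looks 35 mm wide, but only the body, up to 94 mm above the foot, is solid to the fingers: grip it 60 to 80 mm above the foot. Origin: centre of the foot's underside; z up along the tube
- brown_bottle: a loose, closed brown glass bottle with a black cap, standing upright on the worktop; 43 mm in diameter, 66 mm tall, 85 g or so; solid to the fingers from the foot to 57 mm up (grip it 45 to 50 mm above the foot so that the fingertips stay above the tray's rim). Origin: centre of its underside; z up
- stored_blue_tube: a tube like the loose blue-capped ones, already standing in the far left (x +23 mm, y +23 mm) cell of blue_tube_box; it stays there. Origin: centre of its foot; z up
- stored_orange_tube: a tube like the loose orange-capped ones, already standing in the far right (x +23 mm, y -23 mm) cell of orange_tube_box; it stays there. Origin: centre of its foot; z up
- blue_tube_box: fixed white open box, 95 x 95 mm, rim 48 mm above the worktop; slats 2 mm thick (tops 42 mm up) make 2 x 2 square cells, 44 mm clear, centred at x +-23, y +-23 mm in the box's frame, floors 4 mm up. Holds one blue-capped tube in the far left (x +23 mm, y +23 mm) cell; the rest empty. Origin: centre of the underside; x away from the front (face with a paper panel), y left, z up
- orange_tube_box: fixed white open box, 95 x 95 mm, rim 48 mm above the worktop; slats 2 mm thick (tops 42 mm up) make 2 x 2 square cells, 44 mm clear, centred at x +-23, y +-23 mm in the box's frame, floors 4 mm up. Holds one orange-capped tube in the far right (x +23 mm, y -23 mm) cell; the rest empty. Origin: centre of the underside; x away from the front (face with a paper panel), y left, z up
- bottle_tray: fixed low grey tray, 65 x 127 mm, rim 26 mm above the worktop; a cross slat (2 mm thick, top 20 mm up) makes two square cells, 60 mm clear, centred at x 0, y +-31 mm in the tray's frame, floors 4 mm up; both empty. Origin: centre of the underside; x away from its front long side, y along it, z up
Mind the look-alikes: they are no part of the job. What is shaped like the blue_tube_1 but yellow is not meant.

How it is judged:
By the outcome, as a careful person would: the job done as asked, in the order asked, and still so for the second after the job is handed in, with the robot touching nothing.
It also fails if it takes over 115 s, if anything falls off the work surface, if the arm or the gripper's body presses on something with over 40 N, if the wrist force passes 120 N, or if a joint passes its speed limit or range.

## Robot

A 6-joint arm with a two-finger parallel gripper is mounted at the origin on a cart in front of the work surface, level with it; the furniture and walls round the work are solid. World frame = base frame: x ahead of the robot, y to its left, z up, the work surface at z = 0. Lengths are in m, angles in rad, forces in N, time in s.
With the tool pointing down it reaches from about 0.4 to 0.925 m from the base axis. Payload 3.4 kg.
Tool frame: the origin (TCP) lies at the very end of the fingers, on their centre line; the grasp point (between the pads) lies behind it (manip.grip_depth is the z of the grasp point in the tool frame, in m); z points along the fingers, y is the line along which they close (so a half turn about z gives the same grasp; the last joint's range is limited). The gripper opens to 85 mm and grips with 20 to 120 N. Pads are 22 mm wide; open, the fingers measure 114 mm over their backs; the gripper's body (76 mm by 85 mm) begins 54 mm behind the grasp point. The pads swing forward as they close: fully open they stand 13 mm farther back than shut.
Start: joints at [-1.242, 0.307, 1.506, -0, 1.328, -0.073], TCP at [0.225, -0.529, 0.231] pointing down, gripper open.
Joint ranges: [-3.12, 3.12], [-1.05, 2.28], [0.14, 2.33], [-1.42, 4.57], [0.1, 2.73], [-2.68, 2.68]. Speed limits (rad/s): [2.57, 2.57, 3.14, 3.14, 3.14, 3.14].

## Interface

Orientations are given as a unit quaternion [x, y, z, w].
In Python, from rig import manip gives the robot as it stands.
- The arm moves only by the tool send_rows, never from a script. Its argument "motion" is a list of rows, each an object of numbers: "x", "y", "z": the shift along the tool's x, y, z normalised to -1 to 1, where 1 is 750 mm; "wx", "wy", "wz": the turn, a rotation vector about the tool's x, y, z normalised to -1 to 1, where 1 is 180 degrees. A call has 1 to 10 rows; each row is the pose to reach, as a shift and turn from the pose commanded when the call began, along the tool's axes at that moment, turning the shorter way round; what a row does not reach only later rows make up. A row lasts 1/8 s, in which the tool goes at most 62.5 mm and 10.7 degrees, less where a joint would pass 70% of its speed; a pose out of reach is approached as far as the arm can. A call with a number of a shift or a turn outside -1 to 1 is refused whole. A call with a gripper value outside its range is refused whole. "gripper" is the opening, from 0 (shut) to 1 (fully open), set as the call begins (left out, the last holds). The fingers move at their own pace and stop on an object; the grip force is fixed at half the most. Time passes only in rows, so rows that repeat a pose let the fingers close. It gives the time, the measured TCP pose, the force, the opening and the grip force at its end, in the units of the state.
- manip.get_state(): the state, without advancing time (a new reading comes with each control period).
- manip.snapshot(name): name is "scene" or "top" or "wrist"; returns a dict with "color" (384x512x3 uint8, red, green, blue), "range_z" (384x512 float32, m along the optical axis (not along the pixel's ray), 0 where there is no reading), "fx", "fy", "cx", "cy" (pixels), "R" (3x3) and "t" (3): a world point X has camera coordinates R X + t. Camera axes: x right, y down, z forward; pixel columns grow to the right and rows downward; lengths in m; the calibration is good to about 2 mm. A picture is of the moment at which its call begins.
- manip.hand_in(): hands the job in; it is judged then, once.
The state is a dict: "clock": time; "joint_pos": joint angles; "dq": joint speeds; "effort": joint torques, N m; "tcp_pos": TCP position; "orientation": TCP orientation; "wrist_force": force on the tool from outside, world axes, zero at the start; "torque": the same for the moment, N m; "width": opening from 0.0 (shut) to 1.0 (fully open); "grasp_force": force on a finger pad.
Only numpy, scipy, OpenCV 4.12 (cv2) and the standard library are available. Lean on these libraries where they do the work, as an engineer would, in place of code of your own. Each camera call takes 0.05 s, during which the arm holds its last target. There are 200 camera calls.

## Working session

There is one attempt and no reset: what is moved stays moved. The work goes in short steps, Python scripts to look and compute and a tool call to move; the robot and the scene stay as the last step left them, time stands still between calls to the robot, and variables do not carry over. Pictures are saved under pics/ and viewed, at most 14 in all, crops included, and the job is handed in when it is done.

Besides the shell and the picture viewer there is one more tool, called after "Emit:" as name(argument=value, ...) on one line, values as JSON. send_rows: Moves the arm, as the interface text tells. Its arguments: {"type":"object","properties":{"motion":{"type":"array"},"gripper":{"type":"number"}},"required":["motion"]}

```bash
mkdir -p pics; ls
python3 - <<'E'
from rig import manip
import cv2,numpy as np
s=manip.get_state();print(s, manip.grip_depth)
for n in("top","scene"):
    d=manip.snapshot(n);np.savez(n+".npz",**d)
    cv2.imwrite(f"pics/{n}0.png",cv2.resize(d["color"][:,:,::-1],(800,600),interpolation=cv2.INTER_CUBIC))
    print(n,d["fx"],d["cx"],d["cy"],d["R"],d["t"])
E
```

```text
pics
{'clock': 0.0, 'joint_pos': array([-1.24150811e+00,  3.07536039e-01,  1.50770251e+00,  2.50739089e-05,
        1.32834394e+00, -7.34834619e-02]), 'dq': array([ 0.00021642,  0.00049252, -0.00160019, -0.00226049, -0.0006553 ,
       -0.00077492]), 'effort': array([-1.53671294e-04, -4.57548201e+01, -2.51916790e+01,  7.34344758e-05,
        1.36039293e-02, -6.00552738e-06]), 'tcp_pos': array([ 0.2251517 , -0.52833013,  0.23039119]), 'orientation': array([ 9.79790432e-01,  2.00024295e-01, -1.14837462e-04, -9.88340349e-04]), 'wrist_force': array([0.14115839, 0.01358951, 0.29822903]), 'torque': array([0.01938335, 0.03334551, 0.01211691]), 'grasp_force': 0.0, 'width': 1.000751631688777} -0.0187
top 374.89680316949864 253.50637262815783 189.03950534353348 [[-0.09084299 -0.99585535  0.00443451]
 [-0.97231217  0.08773087 -0.21659257]
 [ 0.21530583 -0.02398765 -0.97625201]] [-0.04240155  0.54143593  0.76845923]
scene 389.5778274691792 261.95257098141496 185.30700849379556 [[ 0.65631068 -0.75448099  0.00383752]
 [-0.36118102 -0.31864293 -0.87636463]
 [ 0.66242325  0.57378143 -0.48163297]] [-0.40415448  0.22625109  0.79856841]
```

View pics/top0.png

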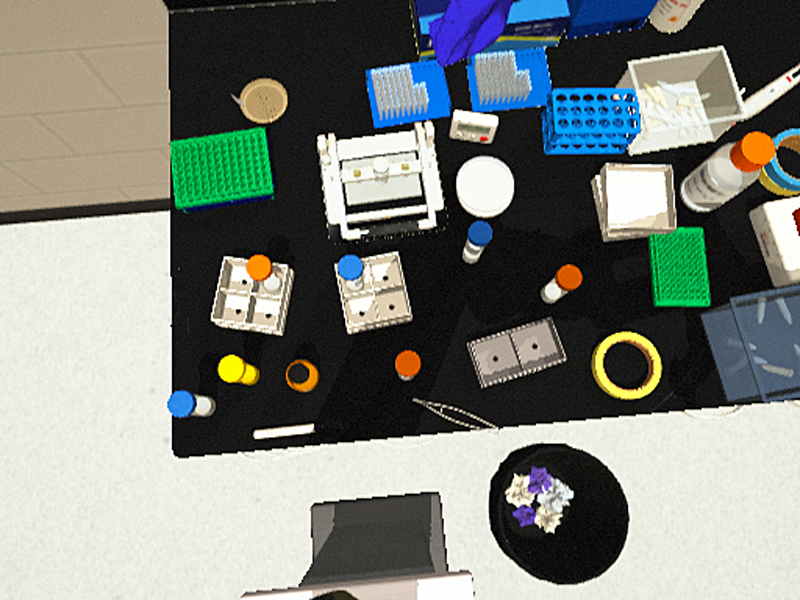

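View pics/scene0.png

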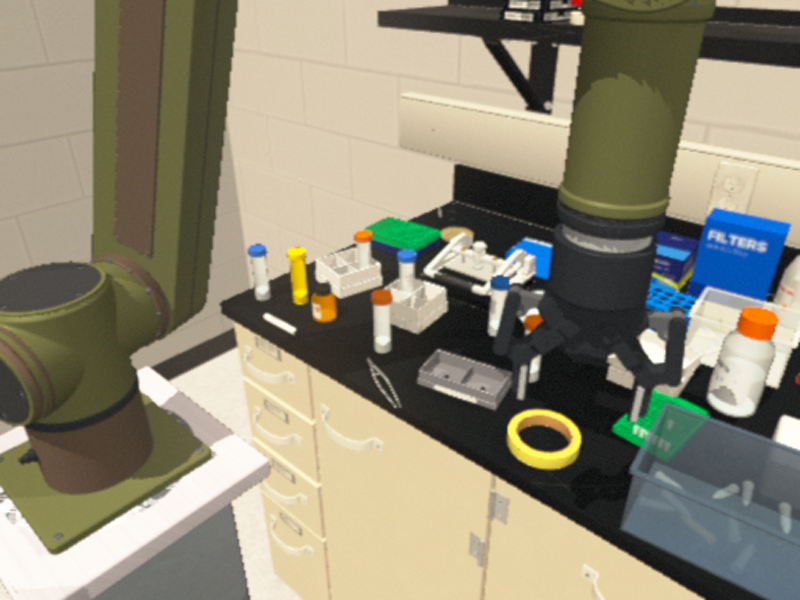

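```bash
cat > h.py <<'E'
import numpy as np,cv2
def cloud(d):
    Z=d["range_z"].astype(float);v,u=np.indices(Z.shape)
    P=np.stack([(u-d["cx"])/d["fx"]*Z,(v-d["cy"])/d["fy"]*Z,Z],-1)
    W=(P-d["t"])@d["R"];W[Z<=0]=np.nan;return W
def band(W,lo,hi):return ((W[...,2]>lo)&(W[...,2]<hi)).astype(np.uint8)
E
python3 - <<'E'
from h import *
d=dict(np.load("top.npz"));W=cloud(d)
for lo,hi,mn,mx in((.098,.114,15,200),(.060,.072,15,200)):
    n,l,st,c=cv2.connectedComponentsWithStats(band(W,lo,hi))
    for i in range(1,n):
        if mn<st[i,4]<mx:
            p=W[l==i];(cc,r)=cv2.minEnclosingCircle(p[:,:2].astype(np.float32))
            print(lo,(c[i]*1.5625).round(),st[i,4],cc,"r",round(r,4),"z",np.median(p[:,2]).round(4),d["color"][l==i].mean(0).round())
for n,(u0,u1,v0,v1),lo,hi in(("orangebox",(205,300,250,340),.043,.053),("bluebox",(330,418,245,340),.043,.053),("tray",(460,575,310,395),.0215,.031)):
    s=np.s_[int(v0/1.5625):int(v1/1.5625),int(u0/1.5625):int(u1/1.5625)]
    w=W[s];m=band(w,lo,hi)>0;p=w[m];print(n,m.sum(),cv2.minAreaRect(p[:,:2].astype(np.float32)),np.median(p[:,2]))
print("table z",np.nanmedian(W[230:250,200:260,2]))
im=d["color"][:,:,::-1]
cv2.imwrite("pics/c1.png",cv2.resize(im[140:290,105:385],(800,428),interpolation=cv2.INTER_CUBIC))
E
```

```text
0.098 [479. 233.] 198 (0.6024274826049805, -0.2116699069738388) r 0.017 z 0.1049 [ 29.  82. 152.]
0.06 [613.   7.] 184 (0.9793871641159058, -0.480819970369339) r 0.0661 z 0.0662 [  6.  51. 126.]
0.06 [683.   4.] 71 (0.9716368913650513, -0.591665506362915) r 0.0275 z 0.0653 [185. 156. 132.]
0.06 [534.  22.] 144 (0.9485074281692505, -0.3488370180130005) r 0.0508 z 0.0667 [28. 38. 74.]
0.06 [422.  31.] 32 (0.9559844732284546, -0.17239704728126526) r 0.0187 z 0.0673 [21. 35. 63.]
0.06 [480.  41.] 172 (0.9107393026351929, -0.24882985651493073) r 0.0454 z 0.0674 [ 53.  39. 191.]
0.06 [475. 118.] 81 (0.799501895904541, -0.23516476154327393) r 0.0335 z 0.0611 [254. 254. 252.]
0.06 [701. 126.] 53 (0.7518836259841919, -0.5709630250930786) r 0.0543 z 0.0637 [205. 203. 188.]
0.06 [429. 129.] 45 (0.7859275341033936, -0.16340723633766174) r 0.0123 z 0.0643 [245. 245. 236.]
0.06 [321. 143.] 45 (0.7771823406219482, -0.00067977758590132) r 0.0125 z 0.064 [241. 241. 231.]
0.06 [325. 161.] 35 (0.7459846138954163, -0.005592921748757362) r 0.0075 z 0.0675 [229. 227. 212.]
0.06 [709. 186.] 105 (0.66576087
[... 389 characters left out ...]
6433, 0.12849640846252441) r 0.0127 z 0.0643 [232. 213.   0.]
0.06 [297. 373.] 131 (0.4380776584148407, 0.05294836312532425) r 0.0139 z 0.0643 [35. 32. 27.]
0.06 [198. 405.] 24 (0.40862688422203064, 0.19356116652488708) r 0.0127 z 0.0642 [218. 217. 201.]
orangebox 200 ((0.5620020627975464, 0.11888740211725235), (0.0954337865114212, 0.0954132154583931), 76.83248901367188) 0.045880803182841476
bluebox 190 ((0.5506773591041565, -0.05784807726740837), (0.09499774873256683, 0.0948375016450882), 6.5290846824646) 0.04604094230459492
tray 192 ((0.4456114172935486, -0.25922566652297974), (0.06485429406166077, 0.1277483105659485), 11.954019546508789) 0.024143423400556793
table z -0.0013746279845232587
```

View pics/c1.png

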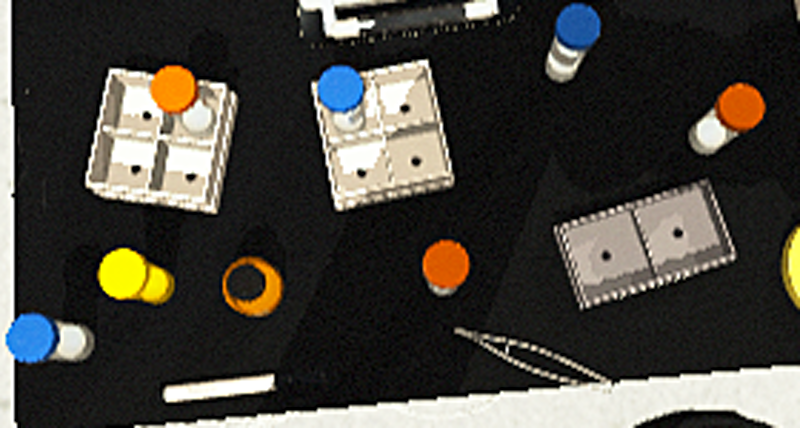

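Run:
```python
from h import *
d=dict(np.load("top.npz"));W=cloud(d)
n,l,st,c=cv2.connectedComponentsWithStats(band(W,.099,.116))
for i in range(1,n):
    if 100<st[i,4]<500:
        p=W[l==i];(cc,r)=cv2.minEnclosingCircle(p[:,:2].astype(np.float32))
        print((c[i]*1.5625).round(),st[i,4],np.round(cc,4),p.mean(0).round(4),"r",round(r,4),d["color"][l==i].mean(0).round())
def cells(o,yaw,h,name):
    y=np.deg2rad(yaw);R=np.array([[np.cos(y),-np.sin(y)],[np.sin(y),np.cos(y)]])
    for k in h:print(name,k,(np.array(o)+R@np.array(k)/1000).round(4))
q=[(23,23),(23,-23),(-23,23),(-23,-23)]
cells((.5620,.1189),-13.2,q,"orange");cells((.5507,-.0578),6.5,q,"blue");cells((.4456,-.2592),12,[(0,31),(0,-31)],"tray")
m=band(W,.03,.056)>0
s=np.zeros_like(m);s[int(350/1.5625):int(395/1.5625),int(280/1.5625):int(325/1.5625)]=1
b=W[(s>0)&(W[...,2]>.01)];print("bottle",cv2.minEnclosingCircle(b[:,:2].astype(np.float32)),b[:,2].max())
```

```text
[470.  12.] 417 [ 0.9429 -0.2492] [ 0.9449 -0.2391  0.1079] r 0.0536 [ 54.  40. 197.]
[729. 171.] 301 [ 0.6697 -0.5827] [ 0.6601 -0.5684  0.1087] r 0.0332 [197. 193. 177.]
[479. 233.] 194 [ 0.6025 -0.2118] [ 0.6018 -0.2114  0.1047] r 0.017 [ 28.  82. 153.]
[258. 268.] 210 [0.5802 0.0908] [0.5786 0.0904 0.1082] r 0.0176 [244. 138.   7.]
[350. 268.] 211 [ 0.5697 -0.0315] [ 0.5682 -0.0314  0.1083] r 0.0173 [ 48. 135. 225.]
[568. 277.] 211 [ 0.5298 -0.3237] [ 0.5292 -0.3231  0.1049] r 0.0173 [205.  82.   1.]
[407. 364.] 215 [ 0.4336 -0.0963] [ 0.4334 -0.0961  0.1049] r 0.0169 [217.  91.   5.]
[231. 369.] 231 [0.4483 0.1331] [0.4479 0.1326 0.1044] r 0.0173 [247. 241.   0.]
[180. 404.] 236 [0.4093 0.1986] [0.409  0.1979 0.1044] r 0.0173 [ 44. 132. 225.]
orange (23, 23) [0.5896 0.136 ]
orange (23, -23) [0.5791 0.0913]
orange (-23, 23) [0.5449 0.1465]
orange (-23, -23) [0.5344 0.1018]
blue (23, 23) [ 0.5709 -0.0323]
blue (23, -23) [ 0.5762 -0.078 ]
blue (-23, 23) [ 0.5252 -0.0376]
blue (-23, -23) [ 0.5305 -0.0833]
tray (0, 31) [ 0.4392 -0.2289]
tray (0, -31) [ 0.452  -0.2895]
bottle ((0.43740159273147583, 0.052348967641592026), 0.021446162834763527) 0.06883886047136208
```

Candidates (800×600 top picture):
- Blue caps at (479,234) and (182,404) are loose. The one at (350,268) is stored.
- Orange caps at (568,277) and (408,365) are loose. The one at (259,267) is stored.
- The bottle is brown with a black cap at (302,375).
- The yellow tube at (238,370) is the look-alike and stays untouched.

The crop confirms these choices. Measured cap heights, radii and box sizes fit the description.

```bash
cat > go.py <<'E'
# usage: go.py x y z theta_deg [x y z theta ...] : rows from the current pose
import sys,numpy as np
from scipy.spatial.transform import Rotation as R
from rig import manip
s=manip.get_state();p=s["tcp_pos"];r=R.from_quat(s["orientation"])
a=np.array(sys.argv[1:],float).reshape(-1,4)
print("t",round(s["clock"],2),"tcp",p.round(4),"th",np.rad2deg(np.arctan2(*r.as_matrix()[[1,0],0])).round(2),"F",s["wrist_force"].round(1),"w",round(s["width"],3),"g",round(s["grasp_force"],1),"q",s["joint_pos"].round(2))
for x,y,z,t in a:
    g=R.from_euler("ZX",[t,180],degrees=True)
    print(dict(zip(("x","y","z","wx","wy","wz"),np.r_[r.inv().apply(np.array([x,y,z])-p)/.75,(r.inv()*g).as_rotvec()/np.pi].round(4).tolist())))
E
python3 go.py .4335 -.096 .2 -13.2 .4335 -.096 .05 -13.2
```

```text
t 0.1 tcp [ 0.2252 -0.5284  0.2305] th 23.08 F [ 0.4 -0.5 -0.4] w 1.002 g 0.0 q [-1.24  0.31  1.51  0.    1.33 -0.07]
{'x': 0.4815, 'y': -0.4214, 'z': 0.0415, 'wx': -0.0006, 'wy': 0.0001, 'wz': 0.2016}
{'x': 0.4815, 'y': -0.4211, 'z': 0.2415, 'wx': -0.0006, 'wy': 0.0001, 'wz': 0.2016}
```

Emit:
send_rows(motion=[{"x":0.4815,"y":-0.421,"z":0.0415,"wz":0.2016},{"x":0.4815,"y":-0.421,"z":0.0415,"wz":0.2016},{"x":0.4815,"y":-0.421,"z":0.0415,"wz":0.2016},{"x":0.4815,"y":-0.421,"z":0.0415,"wz":0.2016},{"x":0.4815,"y":-0.421,"z":0.0415,"wz":0.2016},{"x":0.4815,"y":-0.421,"z":0.0415,"wz":0.2016},{"x":0.4815,"y":-0.421,"z":0.0415,"wz":0.2016},{"x":0.4815,"y":-0.421,"z":0.0415,"wz":0.2016},{"x":0.4815,"y":-0.421,"z":0.0415,"wz":0.2016},{"x":0.4815,"y":-0.421,"z":0.0415,"wz":0.2016}], gripper=0.65)

```text
$.motion[0]: bad value
```

```bash
python3 go.py .4335 -.096 .2 -13.2 .4335 -.096 .05 -13.2
python3 - <<'E'
from rig import manip
import cv2
d=manip.snapshot("wrist");cv2.imwrite("pics/w1.png",d["color"][:,:,::-1])
E
```

```text
t 0.1 tcp [ 0.2252 -0.5284  0.2305] th 23.08 F [ 0.4 -0.5 -0.4] w 1.002 g 0.0 q [-1.24  0.31  1.51  0.    1.33 -0.07]
{'x': 0.4815, 'y': -0.4214, 'z': 0.0415, 'wx': -0.0006, 'wy': 0.0001, 'wz': 0.2016}
{'x': 0.4815, 'y': -0.4211, 'z': 0.2415, 'wx': -0.0006, 'wy': 0.0001, 'wz': 0.2016}
```

View pics/w1.png

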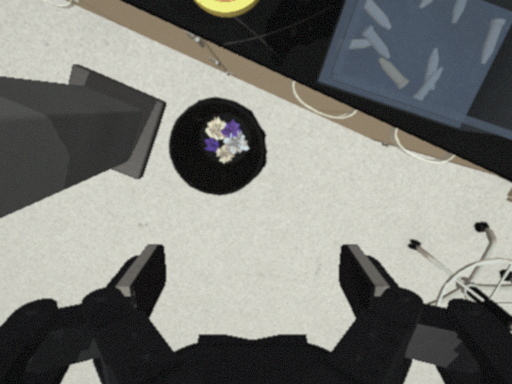

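The call was refused, so the arm hasn't moved. The wrist view shows the floor and the open fingers at about (160,260) and (350,260). I'll give all six keys in every row.

Emit:
send_rows(motion=[{"x":0.4815,"y":-0.421,"z":0.0415,"wx":0,"wy":0,"wz":0.2016},{"x":0.4815,"y":-0.421,"z":0.0415,"wx":0,"wy":0,"wz":0.2016},{"x":0.4815,"y":-0.421,"z":0.0415,"wx":0,"wy":0,"wz":0.2016},{"x":0.4815,"y":-0.421,"z":0.0415,"wx":0,"wy":0,"wz":0.2016},{"x":0.4815,"y":-0.421,"z":0.0415,"wx":0,"wy":0,"wz":0.2016},{"x":0.4815,"y":-0.421,"z":0.0415,"wx":0,"wy":0,"wz":0.2016},{"x":0.4815,"y":-0.421,"z":0.0415,"wx":0,"wy":0,"wz":0.2016},{"x":0.4815,"y":-0.421,"z":0.0415,"wx":0,"wy":0,"wz":0.2016},{"x":0.4815,"y":-0.421,"z":0.0415,"wx":0,"wy":0,"wz":0.2016},{"x":0.4815,"y":-0.421,"z":0.0415,"wx":0,"wy":0,"wz":0.2016}], gripper=0.65)

```text
clock: 1.4
tcp_pos: [0.4335, -0.097, 0.2]
orientation: [0.993, -0.114, -0.0, 0.0]
wrist_force: [-0.4, 0.0, 1.0]
width: 0.647
grasp_force: 0.0
```

```bash
python3 go.py .4335 -.096 .2 -13.2 .4335 -.096 .05 -13.2
python3 - <<'E'
from rig import manip
import cv2
d=manip.snapshot("wrist");cv2.imwrite("pics/w2.png",d["color"][:,:,::-1])
E
```

```text
t 1.4 tcp [ 0.4335 -0.097   0.2   ] th -13.14 F [-0.4  0.   1. ] w 0.647 g 0.0 q [-0.31  0.15  1.81 -0.    1.18  1.49]
{'x': -0.0003, 'y': -0.0014, 'z': 0.0, 'wx': 0.0002, 'wy': 0.0002, 'wz': 0.0003}
{'x': -0.0002, 'y': -0.0015, 'z': 0.2, 'wx': 0.0002, 'wy': 0.0002, 'wz': 0.0003}
```

View pics/w2.png

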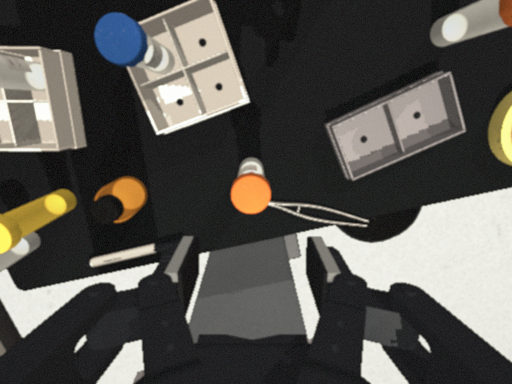

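The orange cap sits at (251,193) in line with the fingers, so I'll descend and close.

Emit:
send_rows(motion=[{"x":0,"y":-0.0014,"z":0.08,"wx":0,"wy":0,"wz":0},{"x":0,"y":-0.0014,"z":0.14,"wx":0,"wy":0,"wz":0},{"x":0,"y":-0.0014,"z":0.18,"wx":0,"wy":0,"wz":0},{"x":0,"y":-0.0014,"z":0.2,"wx":0,"wy":0,"wz":0},{"x":0,"y":-0.0014,"z":0.2,"wx":0,"wy":0,"wz":0},{"x":0,"y":-0.0014,"z":0.2,"wx":0,"wy":0,"wz":0}])

```text
clock: 2.2
tcp_pos: [0.4344, -0.0971, 0.0507]
orientation: [0.993, -0.116, 0.0, 0.0]
wrist_force: [-0.5, -0.0, -0.3]
width: 0.651
grasp_force: 0.0
```

Emit:
send_rows(motion=[{"x":0,"y":0,"z":0,"wx":0,"wy":0,"wz":0},{"x":0,"y":0,"z":0,"wx":0,"wy":0,"wz":0},{"x":0,"y":0,"z":0,"wx":0,"wy":0,"wz":0},{"x":0,"y":0,"z":0,"wx":0,"wy":0,"wz":0},{"x":0,"y":0,"z":0,"wx":0,"wy":0,"wz":0}], gripper=0)

```text
clock: 2.82
tcp_pos: [0.4347, -0.0963, 0.0511]
orientation: [0.993, -0.115, 0.001, 0.0]
wrist_force: [-1.3, -1.2, 7.3]
width: 0.308
grasp_force: 58.6
```

```bash
python3 go.py .4335 -.096 .17 -13.2 .5344 .1018 .17 -13.2 .5344 .1018 .054 -13.2
```

```text
t 2.83 tcp [ 0.4347 -0.0963  0.0511] th -13.17 F [-1.3 -1.2  7.3] w 0.308 g 58.6 q [-0.31  0.36  2.   -0.    0.77  1.49]
{'x': -0.0014, 'y': 0.0001, 'z': -0.1585, 'wx': 0.0002, 'wy': -0.0006, 'wz': 0.0002}
{'x': 0.0695, 'y': -0.2873, 'z': -0.1585, 'wx': 0.0002, 'wy': -0.0006, 'wz': 0.0002}
{'x': 0.0692, 'y': -0.2874, 'z': -0.0039, 'wx': 0.0002, 'wy': -0.0006, 'wz': 0.0002}
```

Emit:
send_rows(motion=[{"x":0,"y":0,"z":-0.05,"wx":0,"wy":0,"wz":0},{"x":0,"y":0,"z":-0.12,"wx":0,"wy":0,"wz":0},{"x":0.01,"y":-0.04,"z":-0.158,"wx":0,"wy":0,"wz":0},{"x":0.025,"y":-0.1,"z":-0.158,"wx":0,"wy":0,"wz":0},{"x":0.042,"y":-0.17,"z":-0.158,"wx":0,"wy":0,"wz":0},{"x":0.058,"y":-0.24,"z":-0.158,"wx":0,"wy":0,"wz":0},{"x":0.069,"y":-0.28,"z":-0.158,"wx":0,"wy":0,"wz":0},{"x":0.0695,"y":-0.287,"z":-0.158,"wx":0,"wy":0,"wz":0},{"x":0.0695,"y":-0.287,"z":-0.158,"wx":0,"wy":0,"wz":0},{"x":0.0695,"y":-0.287,"z":-0.158,"wx":0,"wy":0,"wz":0}])

```text
clock: 4.08
tcp_pos: [0.5331, 0.1007, 0.1686]
orientation: [0.993, -0.115, -0.0, 0.0]
wrist_force: [0.8, -0.6, -0.7]
width: 0.307
grasp_force: 59.1
```

```bash
python3 go.py .5344 .1018 .054 -13.2;python3 - <<'E'
from rig import manip
import cv2
d=manip.snapshot("wrist");cv2.imwrite("pics/w3.png",d["color"][:,:,::-1])
E
```

```text
t 4.08 tcp [0.5331 0.1007 0.1686] th -13.26 F [ 0.8 -0.6 -0.7] w 0.307 g 59.1 q [ 0.11  0.32  1.66 -0.    1.16  1.91]
{'x': 0.0015, 'y': -0.002, 'z': 0.1528, 'wx': 0.0002, 'wy': 0.0002, 'wz': -0.0003}
```

View pics/w3.png

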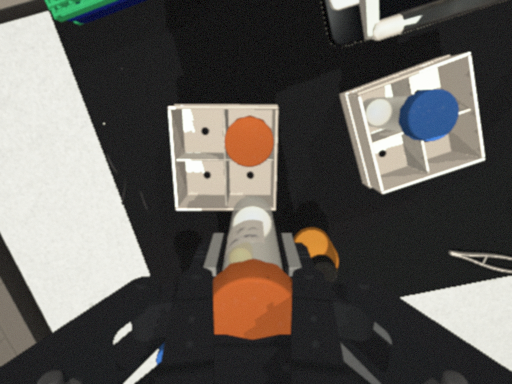

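The tube hangs upright at (250,250), above the near-right cell, whose hole is at (250,176). The box is square to the tool.

Emit:
send_rows(motion=[{"x":0.0015,"y":-0.002,"z":0.05,"wx":0,"wy":0,"wz":0},{"x":0.0015,"y":-0.002,"z":0.1,"wx":0,"wy":0,"wz":0},{"x":0.0015,"y":-0.002,"z":0.13,"wx":0,"wy":0,"wz":0},{"x":0.0015,"y":-0.002,"z":0.143,"wx":0,"wy":0,"wz":0},{"x":0.0015,"y":-0.002,"z":0.148,"wx":0,"wy":0,"wz":0},{"x":0.0015,"y":-0.002,"z":0.151,"wx":0,"wy":0,"wz":0},{"x":0.0015,"y":-0.002,"z":0.151,"wx":0,"wy":0,"wz":0},{"x":0.0015,"y":-0.002,"z":0.151,"wx":0,"wy":0,"wz":0}])

```text
clock: 5.12
tcp_pos: [0.5359, 0.103, 0.0561]
orientation: [0.993, -0.115, 0.001, -0.0]
wrist_force: [0.1, -0.3, -1.3]
width: 0.31
grasp_force: 59.1
```

Emit:
send_rows(motion=[{"x":0,"y":0,"z":0.001,"wx":0,"wy":0,"wz":0},{"x":0,"y":0,"z":0.0015,"wx":0,"wy":0,"wz":0},{"x":0,"y":0,"z":0.0015,"wx":0,"wy":0,"wz":0}])

```text
clock: 5.5
tcp_pos: [0.5359, 0.103, 0.0552]
orientation: [0.993, -0.115, 0.001, -0.0]
wrist_force: [-0.8, 0.8, 6.4]
width: 0.308
grasp_force: 59.5
```

Contact at 6.4 N, so I'll release and rise.

Emit:
send_rows(motion=[{"x":0,"y":0,"z":0,"wx":0,"wy":0,"wz":0},{"x":0,"y":0,"z":0,"wx":0,"wy":0,"wz":0},{"x":0,"y":0,"z":0,"wx":0,"wy":0,"wz":0},{"x":0,"y":0,"z":0,"wx":0,"wy":0,"wz":0},{"x":0,"y":0,"z":-0.03,"wx":0,"wy":0,"wz":0},{"x":0,"y":0,"z":-0.09,"wx":0,"wy":0,"wz":0},{"x":0,"y":0,"z":-0.16,"wx":0,"wy":0,"wz":0},{"x":0,"y":0,"z":-0.2,"wx":0,"wy":0,"wz":0},{"x":0,"y":0,"z":-0.2,"wx":0,"wy":0,"wz":0}], gripper=0.6)

```text
clock: 6.62
tcp_pos: [0.5374, 0.1032, 0.2072]
orientation: [0.993, -0.115, 0.003, -0.001]
wrist_force: [-0.1, 0.2, -0.1]
width: 0.599
grasp_force: 0.0
```

```bash
python3 go.py .5298 -.3237 .2 76.8
python3 - <<'E'
from rig import manip
from h import *
d=manip.snapshot("top");W=cloud(d)
n,l,st,c=cv2.connectedComponentsWithStats(band(W,.099,.116))
for i in range(1,n):
    if 60<st[i,4]<500:
        p=W[l==i];(cc,r)=cv2.minEnclosingCircle(p[:,:2].astype(np.float32))
        if r<.03:print(st[i,4],np.round(cc,4),"z",np.median(p[:,2]).round(4),"r",round(r,4),d["color"][l==i].mean(0).round())
E
```

```text
t 6.62 tcp [0.5374 0.1032 0.2072] th -13.21 F [-0.1  0.2 -0.1] w 0.599 g 0.0 q [0.11 0.28 1.6  0.   1.25 1.91]
{'x': 0.12, 'y': 0.5565, 'z': 0.0092, 'wx': 0.001, 'wy': -0.0021, 'wz': -0.5}
192 [ 0.6023 -0.2122] z 0.1047 r 0.0174 [ 46. 140. 233.]
210 [ 0.5687 -0.0316] z 0.1086 r 0.0174 [ 32.  84. 152.]
208 [ 0.5296 -0.3241] z 0.105 r 0.0172 [246. 138.   0.]
207 [0.5345 0.1026] z 0.1084 r 0.0173 [204.  84.   6.]
231 [0.4483 0.1331] z 0.1043 r 0.0174 [228. 187.   0.]
138 [0.4088 0.1983] z 0.1044 r 0.0169 [ 40. 119. 210.]
```

Emit:
send_rows(motion=[{"x":0.12,"y":0.5565,"z":0.009,"wx":0,"wy":-0.001,"wz":-0.5},{"x":0.12,"y":0.5565,"z":0.009,"wx":0,"wy":-0.001,"wz":-0.5},{"x":0.12,"y":0.5565,"z":0.009,"wx":0,"wy":-0.001,"wz":-0.5},{"x":0.12,"y":0.5565,"z":0.009,"wx":0,"wy":-0.001,"wz":-0.5},{"x":0.12,"y":0.5565,"z":0.009,"wx":0,"wy":-0.001,"wz":-0.5},{"x":0.12,"y":0.5565,"z":0.009,"wx":0,"wy":-0.001,"wz":-0.5},{"x":0.12,"y":0.5565,"z":0.009,"wx":0,"wy":-0.001,"wz":-0.5},{"x":0.12,"y":0.5565,"z":0.009,"wx":0,"wy":-0.001,"wz":-0.5},{"x":0.12,"y":0.5565,"z":0.009,"wx":0,"wy":-0.001,"wz":-0.5},{"x":0.12,"y":0.5565,"z":0.009,"wx":0,"wy":-0.001,"wz":-0.5}], gripper=0.65)

```text
clock: 7.92
tcp_pos: [0.5264, -0.3238, 0.1952]
orientation: [0.785, 0.62, -0.002, -0.002]
wrist_force: [-0.2, -0.3, 0.5]
width: 0.651
grasp_force: 0.0
```

Emit:
send_rows(motion=[{"x":0,"y":0,"z":0,"wx":0,"wy":0,"wz":0},{"x":0,"y":0,"z":0,"wx":0,"wy":0,"wz":0}])

```text
clock: 8.18
tcp_pos: [0.5276, -0.3233, 0.1972]
orientation: [0.784, 0.621, -0.002, -0.001]
wrist_force: [0.4, -0.6, -0.2]
width: 0.651
grasp_force: 0.0
```

```bash
python3 go.py .5298 -.3239 .2 76.8 .5298 -.3239 .05 76.8
```

```text
t 8.18 tcp [ 0.5276 -0.3233  0.1972] th 76.75 F [ 0.4 -0.6 -0.2] w 0.651 g 0.0 q [-0.62  0.39  1.46 -0.    1.29 -0.38]
{'x': -0.0001, 'y': 0.003, 'z': -0.0038, 'wx': -0.0009, 'wy': 0.0005, 'wz': -0.0003}
{'x': 0.0003, 'y': 0.0035, 'z': 0.1962, 'wx': -0.0009, 'wy': 0.0005, 'wz': -0.0003}
```

Emit:
send_rows(motion=[{"x":0,"y":0.003,"z":0.08,"wx":-0.001,"wy":0.0005,"wz":0},{"x":0,"y":0.003,"z":0.14,"wx":-0.001,"wy":0.0005,"wz":0},{"x":0,"y":0.003,"z":0.18,"wx":-0.001,"wy":0.0005,"wz":0},{"x":0,"y":0.003,"z":0.197,"wx":-0.001,"wy":0.0005,"wz":0},{"x":0,"y":0.003,"z":0.197,"wx":-0.001,"wy":0.0005,"wz":0},{"x":0,"y":0.003,"z":0.197,"wx":-0.001,"wy":0.0005,"wz":0}])

```text
clock: 8.93
tcp_pos: [0.5307, -0.3254, 0.0513]
orientation: [0.784, 0.621, 0.001, 0.002]
wrist_force: [-0.3, -0.0, 0.1]
width: 0.648
grasp_force: 0.0
```

Emit:
send_rows(motion=[{"x":0,"y":0,"z":0,"wx":0,"wy":0,"wz":0},{"x":0,"y":0,"z":0,"wx":0,"wy":0,"wz":0},{"x":0,"y":0,"z":0,"wx":0,"wy":0,"wz":0},{"x":0,"y":0,"z":0,"wx":0,"wy":0,"wz":0},{"x":0,"y":0,"z":0,"wx":0,"wy":0,"wz":0}], gripper=0)

```text
clock: 9.55
tcp_pos: [0.5304, -0.3253, 0.0513]
orientation: [0.784, 0.621, 0.001, 0.002]
wrist_force: [-0.5, 0.9, 5.5]
width: 0.313
grasp_force: 58.6
```

```bash
python3 go.py .53 -.3239 .2 76.8 .5449 .1465 .2 76.8
```

```text
t 9.55 tcp [ 0.5304 -0.3253  0.0513] th 76.79 F [-0.5  0.9  5.5] w 0.313 g 58.6 q [-0.62  0.54  1.62  0.    0.98 -0.39]
{'x': 0.0014, 'y': -0.0002, 'z': -0.1983, 'wx': 0.0011, 'wy': 0.0004, 'wz': -0.0001}
{'x': 0.6166, 'y': -0.1242, 'z': -0.1996, 'wx': 0.0011, 'wy': 0.0004, 'wz': -0.0001}
```

Emit:
send_rows(motion=[{"x":0,"y":0,"z":-0.05,"wx":0.001,"wy":0,"wz":0},{"x":0,"y":0,"z":-0.12,"wx":0.001,"wy":0,"wz":0},{"x":0.03,"y":-0.006,"z":-0.18,"wx":0.001,"wy":0,"wz":0},{"x":0.1,"y":-0.02,"z":-0.2,"wx":0.001,"wy":0,"wz":0},{"x":0.175,"y":-0.035,"z":-0.2,"wx":0.001,"wy":0,"wz":0},{"x":0.25,"y":-0.05,"z":-0.2,"wx":0.001,"wy":0,"wz":0},{"x":0.325,"y":-0.065,"z":-0.2,"wx":0.001,"wy":0,"wz":0},{"x":0.4,"y":-0.08,"z":-0.2,"wx":0.001,"wy":0,"wz":0},{"x":0.475,"y":-0.096,"z":-0.2,"wx":0.001,"wy":0,"wz":0},{"x":0.54,"y":-0.109,"z":-0.2,"wx":0.001,"wy":0,"wz":0}])

```text
clock: 10.8
tcp_pos: [0.5418, 0.0904, 0.1997]
orientation: [0.784, 0.621, -0.001, -0.001]
wrist_force: [0.5, 0.8, -0.7]
width: 0.311
grasp_force: 59.0
```

```bash
python3 go.py .5449 .1465 .2 76.8
```

```text
t 10.8 tcp [0.5418 0.0904 0.1997] th 76.82 F [ 0.5  0.8 -0.7] w 0.311 g 59.0 q [0.09 0.3  1.6  0.   1.24 0.32]
{'x': 0.0738, 'y': -0.0131, 'z': -0.0004, 'wx': -0.0006, 'wy': 0.0001, 'wz': 0.0001}
```

Emit:
send_rows(motion=[{"x":0.05,"y":-0.01,"z":0,"wx":0,"wy":0,"wz":0},{"x":0.07,"y":-0.0135,"z":0,"wx":0,"wy":0,"wz":0},{"x":0.0755,"y":-0.014,"z":0,"wx":0,"wy":0,"wz":0},{"x":0.0755,"y":-0.014,"z":0,"wx":0,"wy":0,"wz":0},{"x":0.0755,"y":-0.014,"z":0,"wx":0,"wy":0,"wz":0},{"x":0.0755,"y":-0.014,"z":0,"wx":0,"wy":0,"wz":0}])

```text
clock: 11.55
tcp_pos: [0.5451, 0.1448, 0.1995]
orientation: [0.784, 0.621, -0.001, -0.001]
wrist_force: [-0.3, -0.1, -0.9]
width: 0.311
grasp_force: 59.0
```

```bash
python3 go.py .5449 .1465 .0555 76.8 ;python3 - <<'E'
from rig import manip
import cv2
d=manip.snapshot("wrist");cv2.imwrite("pics/w4.png",d["color"][:,:,::-1])
E
```

```text
t 11.55 tcp [0.5451 0.1448 0.1995] th 76.71 F [-0.3 -0.1 -0.9] w 0.311 g 59.0 q [0.18 0.32 1.57 0.   1.25 0.42]
{'x': 0.0023, 'y': -0.0004, 'z': 0.1921, 'wx': -0.0006, 'wy': 0.0002, 'wz': -0.0005}
```

View pics/w4.png

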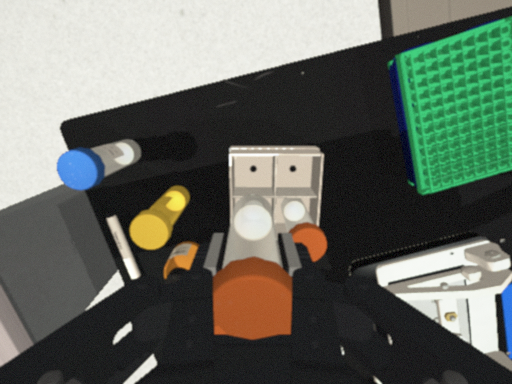

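The held tube is upright. Its foot is at (253,218), lined up with the empty near-left cell, whose hole is at (253,168). Lowering.

Emit:
send_rows(motion=[{"x":0.0022,"y":-0.0005,"z":0.07,"wx":0,"wy":0,"wz":0},{"x":0.0022,"y":-0.0005,"z":0.13,"wx":0,"wy":0,"wz":0},{"x":0.0022,"y":-0.0005,"z":0.17,"wx":0,"wy":0,"wz":0},{"x":0.0022,"y":-0.0005,"z":0.185,"wx":0,"wy":0,"wz":0},{"x":0.0022,"y":-0.0005,"z":0.19,"wx":0,"wy":0,"wz":0},{"x":0.0022,"y":-0.0005,"z":0.1925,"wx":0,"wy":0,"wz":0},{"x":0.0022,"y":-0.0005,"z":0.1925,"wx":0,"wy":0,"wz":0},{"x":0.0022,"y":-0.0005,"z":0.1925,"wx":0,"wy":0,"wz":0}])

```text
clock: 12.6
tcp_pos: [0.5454, 0.1477, 0.0561]
orientation: [0.784, 0.621, -0.0, -0.0]
wrist_force: [0.7, -0.7, -0.8]
width: 0.306
grasp_force: 59.1
```

Emit:
send_rows(motion=[{"x":0,"y":0,"z":0.001,"wx":0,"wy":0,"wz":0},{"x":0,"y":0,"z":0.0016,"wx":0,"wy":0,"wz":0},{"x":0,"y":0,"z":0.0016,"wx":0,"wy":0,"wz":0}])

```text
clock: 12.98
tcp_pos: [0.5452, 0.1478, 0.0553]
orientation: [0.784, 0.621, -0.0, -0.0]
wrist_force: [-0.5, -0.3, 6.7]
width: 0.307
grasp_force: 59.9
```

Contact again. I'll release, rise, then go to blue_tube_2 at (.409,.198) with θ = 6.5°.

Emit:
send_rows(motion=[{"x":0,"y":0,"z":0,"wx":0,"wy":0,"wz":0},{"x":0,"y":0,"z":0,"wx":0,"wy":0,"wz":0},{"x":0,"y":0,"z":0,"wx":0,"wy":0,"wz":0},{"x":0,"y":0,"z":0,"wx":0,"wy":0,"wz":0},{"x":0,"y":0,"z":-0.03,"wx":0,"wy":0,"wz":0},{"x":0,"y":0,"z":-0.09,"wx":0,"wy":0,"wz":0},{"x":0,"y":0,"z":-0.16,"wx":0,"wy":0,"wz":0},{"x":0,"y":0,"z":-0.2,"wx":0,"wy":0,"wz":0},{"x":0,"y":0,"z":-0.2,"wx":0,"wy":0,"wz":0}], gripper=0.6)

```text
clock: 14.1
tcp_pos: [0.5471, 0.148, 0.2069]
orientation: [0.784, 0.621, 0.002, 0.001]
wrist_force: [0.3, 0.2, -0.4]
width: 0.6
grasp_force: 0.0
```

```bash
python3 go.py .409 .1982 .2 6.5
```

```text
t 14.1 tcp [0.5471 0.148  0.2069] th 76.79 F [ 0.3  0.2 -0.4] w 0.6 g 0.0 q [0.19 0.31 1.56 0.   1.26 0.42]
{'x': 0.0231, 'y': -0.1945, 'z': 0.0085, 'wx': 0.0007, 'wy': -0.0014, 'wz': 0.3905}
```

Emit:
send_rows(motion=[{"x":0.023,"y":-0.1945,"z":0.0085,"wx":0,"wy":-0.0005,"wz":0.3905},{"x":0.023,"y":-0.1945,"z":0.0085,"wx":0,"wy":-0.0005,"wz":0.3905},{"x":0.023,"y":-0.1945,"z":0.0085,"wx":0,"wy":-0.0005,"wz":0.3905},{"x":0.023,"y":-0.1945,"z":0.0085,"wx":0,"wy":-0.0005,"wz":0.3905},{"x":0.023,"y":-0.1945,"z":0.0085,"wx":0,"wy":-0.0005,"wz":0.3905},{"x":0.023,"y":-0.1945,"z":0.0085,"wx":0,"wy":-0.0005,"wz":0.3905},{"x":0.023,"y":-0.1945,"z":0.0085,"wx":0,"wy":-0.0005,"wz":0.3905},{"x":0.023,"y":-0.1945,"z":0.0085,"wx":0,"wy":-0.0005,"wz":0.3905},{"x":0.023,"y":-0.1945,"z":0.0085,"wx":0,"wy":-0.0005,"wz":0.3905},{"x":0.023,"y":-0.1945,"z":0.0085,"wx":0,"wy":-0.0005,"wz":0.3905}], gripper=0.65)

```text
clock: 15.35
tcp_pos: [0.4068, 0.1976, 0.1975]
orientation: [0.998, 0.057, -0.002, 0.0]
wrist_force: [-0.5, -0.1, 0.3]
width: 0.645
grasp_force: 0.0
```

```bash
python3 go.py .409 .1982 .2 6.5 .409 .1982 .05 6.5;  python3 - <<'E'
from rig import manip
from h import *
d=manip.snapshot("wrist");cv2.imwrite("pics/w5.png",d["color"][:,:,::-1])
E
```

```text
t 15.35 tcp [0.4068 0.1976 0.1975] th 6.55 F [-0.5 -0.1  0.3] w 0.645 g 0.0 q [0.36 0.17 1.8  0.   1.18 1.81]
{'x': 0.003, 'y': -0.0004, 'z': -0.0033, 'wx': 0.0002, 'wy': 0.0012, 'wz': 0.0003}
{'x': 0.0038, 'y': -0.0006, 'z': 0.1967, 'wx': 0.0002, 'wy': 0.0012, 'wz': 0.0003}
```

View pics/w5.png

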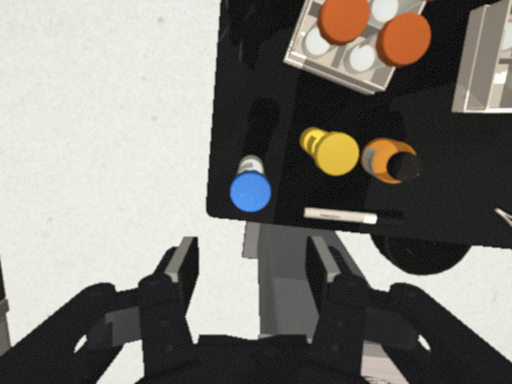

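The blue cap is at (251,191) between the fingers, and the yellow tube at (335,152) is clear. Three orange tubes now stand in their box. Descending.

Emit:
send_rows(motion=[{"x":0.0025,"y":-0.0005,"z":0.08,"wx":0,"wy":0.0005,"wz":0},{"x":0.0025,"y":-0.0005,"z":0.14,"wx":0,"wy":0.0005,"wz":0},{"x":0.0025,"y":-0.0005,"z":0.18,"wx":0,"wy":0.0005,"wz":0},{"x":0.0025,"y":-0.0005,"z":0.198,"wx":0,"wy":0.0005,"wz":0},{"x":0.0025,"y":-0.0005,"z":0.198,"wx":0,"wy":0.0005,"wz":0},{"x":0.0025,"y":-0.0005,"z":0.198,"wx":0,"wy":0.0005,"wz":0}])

```text
clock: 16.15
tcp_pos: [0.4094, 0.1986, 0.0504]
orientation: [0.998, 0.057, 0.0, -0.0]
wrist_force: [-0.2, 1.2, 0.9]
width: 0.651
grasp_force: 0.0
```

Emit:
send_rows(motion=[{"x":0,"y":0,"z":0,"wx":0,"wy":0,"wz":0},{"x":0,"y":0,"z":0,"wx":0,"wy":0,"wz":0},{"x":0,"y":0,"z":0,"wx":0,"wy":0,"wz":0},{"x":0,"y":0,"z":0,"wx":0,"wy":0,"wz":0},{"x":0,"y":0,"z":0,"wx":0,"wy":0,"wz":0}], gripper=0)

```text
clock: 16.77
tcp_pos: [0.4092, 0.1985, 0.0505]
orientation: [0.998, 0.057, 0.0, -0.0]
wrist_force: [-0.6, -0.2, 5.4]
width: 0.306
grasp_force: 58.5
```

```bash
python3 go.py .409 .1982 .2 6.5 .5252 -.0376 .2 6.5
```

```text
t 16.77 tcp [0.4092 0.1985 0.0505] th 6.5 F [-0.6 -0.2  5.4] w 0.306 g 58.5 q [ 0.36  0.37  1.98 -0.    0.78  1.82]
{'x': -0.0001, 'y': 0.0003, 'z': -0.1994, 'wx': -0.0, 'wy': -0.0002, 'wz': 0.0}
{'x': 0.1182, 'y': 0.3303, 'z': -0.1993, 'wx': -0.0, 'wy': -0.0002, 'wz': 0.0}
```

Emit:
send_rows(motion=[{"x":0,"y":0,"z":-0.05,"wx":0,"wy":0,"wz":0},{"x":0,"y":0,"z":-0.12,"wx":0,"wy":0,"wz":0},{"x":0,"y":0,"z":-0.18,"wx":0,"wy":0,"wz":0},{"x":0.01,"y":0.03,"z":-0.2,"wx":0,"wy":0,"wz":0},{"x":0.035,"y":0.1,"z":-0.2,"wx":0,"wy":0,"wz":0},{"x":0.06,"y":0.17,"z":-0.2,"wx":0,"wy":0,"wz":0},{"x":0.085,"y":0.24,"z":-0.2,"wx":0,"wy":0,"wz":0},{"x":0.108,"y":0.3,"z":-0.2,"wx":0,"wy":0,"wz":0},{"x":0.118,"y":0.33,"z":-0.2,"wx":0,"wy":0,"wz":0},{"x":0.118,"y":0.33,"z":-0.2,"wx":0,"wy":0,"wz":0}])

```text
clock: 18.02
tcp_pos: [0.5251, -0.0392, 0.1994]
orientation: [0.998, 0.055, -0.001, 0.0]
wrist_force: [-0.5, 1.0, -0.2]
width: 0.303
grasp_force: 59.2
```

Emit:
send_rows(motion=[{"x":0,"y":0,"z":0,"wx":0,"wy":0,"wz":0},{"x":0,"y":0,"z":0,"wx":0,"wy":0,"wz":0}])

```text
clock: 18.27
tcp_pos: [0.5237, -0.0365, 0.1994]
orientation: [0.998, 0.057, -0.001, 0.0]
wrist_force: [-0.7, 0.3, -1.0]
width: 0.306
grasp_force: 59.2
```

```bash
python3 go.py .5252 -.0376 .055 6.5 ;python3 - <<'E'
from rig import manip
import cv2
d=manip.snapshot("wrist");cv2.imwrite("pics/w6.png",d["color"][:,:,::-1])
E
```

```text
t 18.27 tcp [ 0.5237 -0.0365  0.1994] th 6.57 F [-0.7  0.3 -1. ] w 0.306 g 59.2 q [-0.15  0.27  1.65 -0.    1.22  1.31]
{'x': 0.0022, 'y': 0.0017, 'z': 0.1926, 'wx': 0.0, 'wy': 0.0007, 'wz': 0.0004}
```

View pics/w6.png

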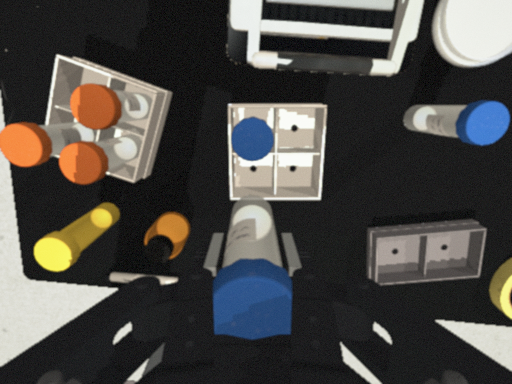

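The blue tube is upright with its foot at (253,215), below the near-left cell, whose hole is at (253,168). The orange box holds its three tubes upright. Lowering.

Emit:
send_rows(motion=[{"x":0.0014,"y":0.0012,"z":0.07,"wx":0,"wy":0,"wz":0},{"x":0.0014,"y":0.0012,"z":0.13,"wx":0,"wy":0,"wz":0},{"x":0.0014,"y":0.0012,"z":0.17,"wx":0,"wy":0,"wz":0},{"x":0.0014,"y":0.0012,"z":0.185,"wx":0,"wy":0,"wz":0},{"x":0.0014,"y":0.0012,"z":0.19,"wx":0,"wy":0,"wz":0},{"x":0.0014,"y":0.0012,"z":0.193,"wx":0,"wy":0,"wz":0},{"x":0.0014,"y":0.0012,"z":0.1935,"wx":0,"wy":0,"wz":0},{"x":0.0014,"y":0.0012,"z":0.1935,"wx":0,"wy":0,"wz":0}])

```text
clock: 19.32
tcp_pos: [0.526, -0.0386, 0.055]
orientation: [0.998, 0.057, 0.0, 0.0]
wrist_force: [-0.6, -0.6, -1.1]
width: 0.307
grasp_force: 59.2
```

Emit:
send_rows(motion=[{"x":0,"y":0,"z":0.001,"wx":0,"wy":0,"wz":0},{"x":0,"y":0,"z":0.0018,"wx":0,"wy":0,"wz":0},{"x":0,"y":0,"z":0.0018,"wx":0,"wy":0,"wz":0}])

```text
clock: 19.7
tcp_pos: [0.5261, -0.0386, 0.0544]
orientation: [0.998, 0.057, 0.0, 0.001]
wrist_force: [-1.4, 0.8, 9.9]
width: 0.308
grasp_force: 60.0
```

Contact at 9.9 N. Release, rise, and go on to blue_tube_1.

Emit:
send_rows(motion=[{"x":0,"y":0,"z":0,"wx":0,"wy":0,"wz":0},{"x":0,"y":0,"z":0,"wx":0,"wy":0,"wz":0},{"x":0,"y":0,"z":0,"wx":0,"wy":0,"wz":0},{"x":0,"y":0,"z":0,"wx":0,"wy":0,"wz":0},{"x":0,"y":0,"z":-0.03,"wx":0,"wy":0,"wz":0},{"x":0,"y":0,"z":-0.09,"wx":0,"wy":0,"wz":0},{"x":0,"y":0,"z":-0.16,"wx":0,"wy":0,"wz":0},{"x":0,"y":0,"z":-0.2,"wx":0,"wy":0,"wz":0},{"x":0,"y":0,"z":-0.2,"wx":0,"wy":0,"wz":0}], gripper=0.6)

```text
clock: 20.82
tcp_pos: [0.5277, -0.0387, 0.2057]
orientation: [0.998, 0.057, 0.002, 0.001]
wrist_force: [0.9, -0.1, -0.7]
width: 0.598
grasp_force: 0.0
```

```bash
python3 go.py .6024 -.212 .2 96.5
```

```text
t 20.82 tcp [ 0.5277 -0.0387  0.2057] th 6.5 F [ 0.9 -0.1 -0.7] w 0.598 g 0.0 q [-0.15  0.26  1.64 -0.    1.23  1.31]
{'x': 0.0728, 'y': 0.2409, 'z': 0.0084, 'wx': 0.0017, 'wy': -0.0006, 'wz': -0.5}
```

Emit:
send_rows(motion=[{"x":0.073,"y":0.241,"z":0.0075,"wx":0.0005,"wy":0,"wz":-0.5},{"x":0.073,"y":0.241,"z":0.0075,"wx":0.0005,"wy":0,"wz":-0.5},{"x":0.073,"y":0.241,"z":0.0075,"wx":0.0005,"wy":0,"wz":-0.5},{"x":0.073,"y":0.241,"z":0.0075,"wx":0.0005,"wy":0,"wz":-0.5},{"x":0.073,"y":0.241,"z":0.0075,"wx":0.0005,"wy":0,"wz":-0.5},{"x":0.073,"y":0.241,"z":0.0075,"wx":0.0005,"wy":0,"wz":-0.5},{"x":0.073,"y":0.241,"z":0.0075,"wx":0.0005,"wy":0,"wz":-0.5},{"x":0.073,"y":0.241,"z":0.0075,"wx":0.0005,"wy":0,"wz":-0.5},{"x":0.073,"y":0.241,"z":0.0075,"wx":0.0005,"wy":0,"wz":-0.5},{"x":0.073,"y":0.241,"z":0.0075,"wx":0.0005,"wy":0,"wz":-0.5}], gripper=0.65)

```text
clock: 22.08
tcp_pos: [0.5996, -0.2114, 0.1953]
orientation: [0.666, 0.746, -0.001, -0.003]
wrist_force: [-0.2, 0.4, 0.9]
width: 0.646
grasp_force: 0.0
```

Emit:
send_rows(motion=[{"x":0,"y":0,"z":0,"wx":0,"wy":0,"wz":0},{"x":0,"y":0,"z":0,"wx":0,"wy":0,"wz":0}])

```text
clock: 22.32
tcp_pos: [0.6003, -0.2117, 0.1968]
orientation: [0.666, 0.746, -0.001, -0.001]
wrist_force: [-0.7, 0.4, -0.4]
width: 0.65
grasp_force: 0.0
```

```bash
python3 go.py .6024 -.212 .2 96.5 .6024 -.212 .05 96.5;  python3 - <<'E'
from rig import manip
from h import *
d=manip.snapshot("wrist");cv2.imwrite("pics/w7.png",d["color"][:,:,::-1])
E
```

```text
t 22.32 tcp [ 0.6003 -0.2117  0.1968] th 96.46 F [-0.7  0.4 -0.4] w 0.65 g 0.0 q [-0.4   0.42  1.42 -0.    1.31 -0.52]
{'x': -0.0007, 'y': 0.0027, 'z': -0.0043, 'wx': -0.0011, 'wy': -0.0003, 'wz': -0.0002}
{'x': -0.0008, 'y': 0.0033, 'z': 0.1957, 'wx': -0.0011, 'wy': -0.0003, 'wz': -0.0002}
```

View pics/w7.png

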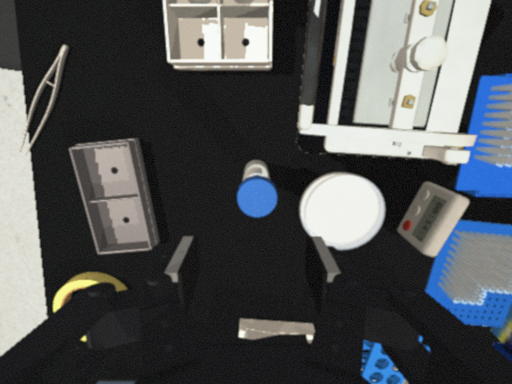

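The blue cap is at (257,196), slightly right of the finger centre, so I'll correct +y. The white dish at (343,210) may sit under the right finger, so I'll check its height and edge first.

Run:
```python
from h import *
W=cloud(dict(np.load("top.npz")))[int(150/1.5625):int(218/1.5625),int(450/1.5625):int(520/1.5625)].reshape(-1,3)
p=W[W[:,2]>.008];print(np.percentile(p[:,2],[50,95,100]),np.percentile(p[:,:2],[1,99],axis=0))
```

```text
[0.02656803 0.02914102 0.03169683] [[ 0.66079612 -0.28573011]
 [ 0.74801608 -0.20095801]]
```

The dish is only 30 mm tall and the fingertips stay at 50 mm, so it is safe to descend.

Emit:
send_rows(motion=[{"x":-0.0007,"y":0.0022,"z":0.08,"wx":-0.0005,"wy":0,"wz":0},{"x":-0.0007,"y":0.0022,"z":0.14,"wx":-0.0005,"wy":0,"wz":0},{"x":-0.0007,"y":0.0022,"z":0.18,"wx":-0.0005,"wy":0,"wz":0},{"x":-0.0007,"y":0.0022,"z":0.1975,"wx":-0.0005,"wy":0,"wz":0},{"x":-0.0007,"y":0.0022,"z":0.1975,"wx":-0.0005,"wy":0,"wz":0},{"x":-0.0007,"y":0.0022,"z":0.1975,"wx":-0.0005,"wy":0,"wz":0}])

```text
clock: 23.12
tcp_pos: [0.6031, -0.2127, 0.0507]
orientation: [0.666, 0.746, 0.0, 0.001]
wrist_force: [0.4, 0.3, 0.0]
width: 0.65
grasp_force: 0.0
```

Emit:
send_rows(motion=[{"x":0,"y":0,"z":0,"wx":0,"wy":0,"wz":0},{"x":0,"y":0,"z":0,"wx":0,"wy":0,"wz":0},{"x":0,"y":0,"z":0,"wx":0,"wy":0,"wz":0},{"x":0,"y":0,"z":0,"wx":0,"wy":0,"wz":0},{"x":0,"y":0,"z":0,"wx":0,"wy":0,"wz":0}], gripper=0)

```text
clock: 23.75
tcp_pos: [0.6027, -0.2125, 0.0506]
orientation: [0.666, 0.746, 0.0, 0.001]
wrist_force: [-0.4, -0.2, 5.6]
width: 0.305
grasp_force: 58.6
```

```bash
python3 go.py .6024 -.212 .2 96.5 .5305 -.0833 .2 96.5
```

```text
t 23.75 tcp [ 0.6027 -0.2125  0.0506] th 96.5 F [-0.4 -0.2  5.6] w 0.305 g 58.6 q [-0.4   0.56  1.58 -0.    1.   -0.52]
{'x': 0.0005, 'y': -0.0001, 'z': -0.1992, 'wx': 0.0004, 'wy': 0.0003, 'wz': 0.0}
{'x': 0.1819, 'y': -0.076, 'z': -0.1994, 'wx': 0.0004, 'wy': 0.0003, 'wz': 0.0}
```

Emit:
send_rows(motion=[{"x":0,"y":0,"z":-0.05,"wx":0,"wy":0,"wz":0},{"x":0,"y":0,"z":-0.12,"wx":0,"wy":0,"wz":0},{"x":0.01,"y":-0.004,"z":-0.18,"wx":0,"wy":0,"wz":0},{"x":0.05,"y":-0.02,"z":-0.2,"wx":0,"wy":0,"wz":0},{"x":0.11,"y":-0.045,"z":-0.2,"wx":0,"wy":0,"wz":0},{"x":0.16,"y":-0.067,"z":-0.2,"wx":0,"wy":0,"wz":0},{"x":0.182,"y":-0.076,"z":-0.2,"wx":0,"wy":0,"wz":0},{"x":0.182,"y":-0.076,"z":-0.2,"wx":0,"wy":0,"wz":0},{"x":0.182,"y":-0.076,"z":-0.2,"wx":0,"wy":0,"wz":0},{"x":0.182,"y":-0.076,"z":-0.2,"wx":0,"wy":0,"wz":0}])

```text
clock: 25.0
tcp_pos: [0.5309, -0.0842, 0.1991]
orientation: [0.666, 0.746, -0.0, -0.0]
wrist_force: [-0.1, 0.2, -1.5]
width: 0.31
grasp_force: 59.0
```

```bash
python3 go.py .5305 -.0833 .055 96.5 ;python3 - <<'E'
from rig import manip
import cv2
d=manip.snapshot("wrist");cv2.imwrite("pics/w8.png",d["color"][:,:,::-1])
E
```

```text
t 25.0 tcp [ 0.5309 -0.0842  0.1991] th 96.44 F [-0.1  0.2 -1.5] w 0.31 g 59.0 q [-0.24  0.28  1.63 -0.    1.23 -0.35]
{'x': 0.0012, 'y': -0.0003, 'z': 0.1922, 'wx': -0.0002, 'wy': 0.0, 'wz': -0.0003}
```

View pics/w8.png

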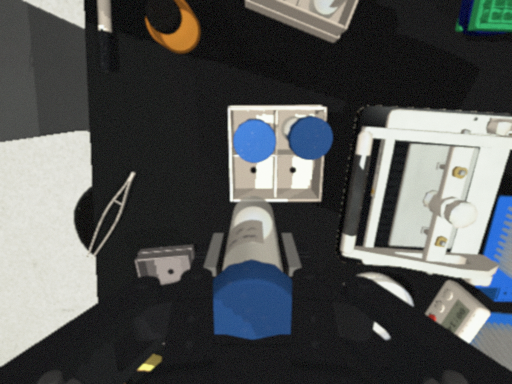

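The two stored blue caps are at (254,140) and (310,137). The held tube is upright and lined up with the near-right cell, whose hole is at (254,170). Lowering.

Emit:
send_rows(motion=[{"x":0.0005,"y":-0.0003,"z":0.07,"wx":0,"wy":0,"wz":0},{"x":0.0005,"y":-0.0003,"z":0.13,"wx":0,"wy":0,"wz":0},{"x":0.0005,"y":-0.0003,"z":0.17,"wx":0,"wy":0,"wz":0},{"x":0.0005,"y":-0.0003,"z":0.185,"wx":0,"wy":0,"wz":0},{"x":0.0005,"y":-0.0003,"z":0.19,"wx":0,"wy":0,"wz":0},{"x":0.0005,"y":-0.0003,"z":0.193,"wx":0,"wy":0,"wz":0},{"x":0.0005,"y":-0.0003,"z":0.1935,"wx":0,"wy":0,"wz":0},{"x":0.0005,"y":-0.0003,"z":0.1935,"wx":0,"wy":0,"wz":0}])

```text
clock: 26.05
tcp_pos: [0.5301, -0.0827, 0.055]
orientation: [0.666, 0.746, 0.0, 0.0]
wrist_force: [0.7, -0.6, -0.7]
width: 0.306
grasp_force: 59.1
```

Emit:
send_rows(motion=[{"x":0,"y":0,"z":0.0007,"wx":0,"wy":0,"wz":0},{"x":0,"y":0,"z":0.0014,"wx":0,"wy":0,"wz":0},{"x":0,"y":0,"z":0.0014,"wx":0,"wy":0,"wz":0}])

```text
clock: 26.42
tcp_pos: [0.53, -0.0827, 0.0545]
orientation: [0.666, 0.746, 0.0, 0.0]
wrist_force: [-1.8, 1.2, 7.9]
width: 0.31
grasp_force: 60.2
```

Emit:
send_rows(motion=[{"x":0,"y":0,"z":0,"wx":0,"wy":0,"wz":0},{"x":0,"y":0,"z":0,"wx":0,"wy":0,"wz":0},{"x":0,"y":0,"z":0,"wx":0,"wy":0,"wz":0},{"x":0,"y":0,"z":0,"wx":0,"wy":0,"wz":0},{"x":0,"y":0,"z":-0.03,"wx":0,"wy":0,"wz":0},{"x":0,"y":0,"z":-0.09,"wx":0,"wy":0,"wz":0},{"x":0,"y":0,"z":-0.16,"wx":0,"wy":0,"wz":0},{"x":0,"y":0,"z":-0.2,"wx":0,"wy":0,"wz":0},{"x":0,"y":0,"z":-0.2,"wx":0,"wy":0,"wz":0}], gripper=0.6)

```text
clock: 27.55
tcp_pos: [0.5316, -0.0831, 0.2059]
orientation: [0.666, 0.746, 0.001, 0.002]
wrist_force: [-0.2, 0.3, 0.2]
width: 0.601
grasp_force: 0.0
```

```bash
python3 go.py .4376 .0525 .19 102
```

```text
t 27.55 tcp [ 0.5316 -0.0831  0.2059] th 96.5 F [-0.2  0.3  0.2] w 0.601 g 0.0 q [-0.23  0.27  1.62  0.    1.24 -0.35]
{'x': 0.1939, 'y': -0.1042, 'z': 0.0204, 'wx': 0.0016, 'wy': 0.0006, 'wz': -0.0306}
```

Emit:
send_rows(motion=[{"x":0.193,"y":-0.103,"z":0.02,"wx":0.0005,"wy":0,"wz":-0.03},{"x":0.193,"y":-0.103,"z":0.02,"wx":0.0005,"wy":0,"wz":-0.03},{"x":0.193,"y":-0.103,"z":0.02,"wx":0.0005,"wy":0,"wz":-0.03},{"x":0.193,"y":-0.103,"z":0.02,"wx":0.0005,"wy":0,"wz":-0.03},{"x":0.193,"y":-0.103,"z":0.02,"wx":0.0005,"wy":0,"wz":-0.03},{"x":0.193,"y":-0.103,"z":0.02,"wx":0.0005,"wy":0,"wz":-0.03},{"x":0.193,"y":-0.103,"z":0.02,"wx":0.0005,"wy":0,"wz":-0.03}], gripper=0.82)

```text
clock: 28.42
tcp_pos: [0.4373, 0.0517, 0.1881]
orientation: [0.631, 0.776, -0.001, -0.001]
wrist_force: [0.1, -0.1, 0.0]
width: 0.816
grasp_force: 0.0
```

```bash
python3 go.py .4376 .0525 .19 102 .4376 .0525 .0275 102;  python3 - <<'E'
from rig import manip
from h import *
d=manip.snapshot("wrist");cv2.imwrite("pics/w9.png",d["color"][:,:,::-1])
E
```

```text
t 28.43 tcp [0.4373 0.0517 0.1881] th 101.82 F [ 0.1 -0.1  0. ] w 0.816 g 0.0 q [ 0.02  0.16  1.83 -0.    1.15 -0.18]
{'x': 0.001, 'y': 0.0006, 'z': -0.0025, 'wx': -0.0008, 'wy': -0.0001, 'wz': -0.001}
{'x': 0.0009, 'y': 0.0012, 'z': 0.2141, 'wx': -0.0008, 'wy': -0.0001, 'wz': -0.001}
```

View pics/w9.png

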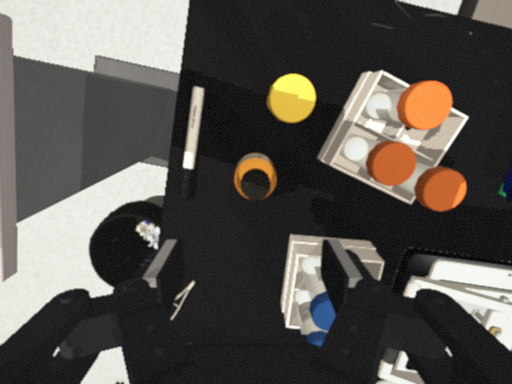

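The bottle is at (256,180), centred between the fingers, with the orange box and the yellow tube clear. Descending.

Emit:
send_rows(motion=[{"x":0.001,"y":0.0006,"z":0.08,"wx":0,"wy":0,"wz":-0.001},{"x":0.001,"y":0.0006,"z":0.15,"wx":0,"wy":0,"wz":-0.001},{"x":0.001,"y":0.0006,"z":0.195,"wx":0,"wy":0,"wz":-0.001},{"x":0.001,"y":0.0006,"z":0.2135,"wx":0,"wy":0,"wz":-0.001},{"x":0.001,"y":0.0006,"z":0.2145,"wx":0,"wy":0,"wz":-0.001},{"x":0.001,"y":0.0006,"z":0.2145,"wx":0,"wy":0,"wz":-0.001}])

```text
clock: 29.22
tcp_pos: [0.4371, 0.053, 0.0278]
orientation: [0.629, 0.777, -0.0, -0.001]
wrist_force: [0.1, 0.2, 1.1]
width: 0.818
grasp_force: 0.0
```

Emit:
send_rows(motion=[{"x":0,"y":0,"z":0,"wx":0,"wy":0,"wz":0},{"x":0,"y":0,"z":0,"wx":0,"wy":0,"wz":0},{"x":0,"y":0,"z":0,"wx":0,"wy":0,"wz":0},{"x":0,"y":0,"z":0,"wx":0,"wy":0,"wz":0},{"x":0,"y":0,"z":0,"wx":0,"wy":0,"wz":0}], gripper=0)

```text
clock: 29.85
tcp_pos: [0.4373, 0.0533, 0.0286]
orientation: [0.629, 0.778, 0.0, 0.0]
wrist_force: [0.2, -0.4, 5.6]
width: 0.484
grasp_force: 60.1
```

```bash
python3 go.py .4376 .0525 .12 102 .4392 -.2289 .12 102
```

```text
t 29.85 tcp [0.4373 0.0533 0.0286] th 102.09 F [ 0.2 -0.4  5.6] w 0.484 g 60.1 q [ 0.03  0.4   2.04  0.    0.71 -0.19]
{'x': -0.0011, 'y': 0.0001, 'z': -0.1219, 'wx': 0.0, 'wy': -0.0, 'wz': 0.0005}
{'x': -0.3684, 'y': -0.0763, 'z': -0.1219, 'wx': 0.0, 'wy': -0.0, 'wz': 0.0005}
```

Emit:
send_rows(motion=[{"x":0,"y":0,"z":-0.05,"wx":0,"wy":0,"wz":0},{"x":0,"y":0,"z":-0.11,"wx":0,"wy":0,"wz":0},{"x":-0.03,"y":-0.006,"z":-0.15,"wx":0,"wy":0,"wz":0},{"x":-0.1,"y":-0.021,"z":-0.15,"wx":0,"wy":0,"wz":0},{"x":-0.17,"y":-0.035,"z":-0.15,"wx":0,"wy":0,"wz":0},{"x":-0.24,"y":-0.05,"z":-0.15,"wx":0,"wy":0,"wz":0},{"x":-0.31,"y":-0.064,"z":-0.15,"wx":0,"wy":0,"wz":0},{"x":-0.355,"y":-0.074,"z":-0.15,"wx":0,"wy":0,"wz":0},{"x":-0.3684,"y":-0.0763,"z":-0.15,"wx":0,"wy":0,"wz":0},{"x":-0.3684,"y":-0.0763,"z":-0.15,"wx":0,"wy":0,"wz":0}])

```text
clock: 31.1
tcp_pos: [0.4383, -0.2287, 0.1399]
orientation: [0.629, 0.777, -0.001, -0.001]
wrist_force: [-0.4, -0.1, -1.5]
width: 0.486
grasp_force: 61.0
```

Emit:
send_rows(motion=[{"x":0,"y":0,"z":0,"wx":0,"wy":0,"wz":0},{"x":0,"y":0,"z":0,"wx":0,"wy":0,"wz":0}])

```text
clock: 31.35
tcp_pos: [0.4383, -0.2275, 0.1398]
orientation: [0.628, 0.778, -0.001, -0.001]
wrist_force: [-1.1, 0.7, -0.2]
width: 0.484
grasp_force: 61.0
```

```bash
python3 go.py .4392 -.2289 .0325 102
python3 - <<'E'
from rig import manip
from h import *
d=manip.snapshot("wrist");cv2.imwrite("pics/w10.png",d["color"][:,:,::-1])
E
```

```text
t 31.35 tcp [ 0.4383 -0.2275  0.1398] th 102.17 F [-1.1  0.7 -0.2] w 0.484 g 61.0 q [-0.56  0.29  1.8  -0.    1.06 -0.78]
{'x': -0.0023, 'y': 0.0011, 'z': 0.1431, 'wx': -0.0009, 'wy': -0.0004, 'wz': 0.0009}
```

View pics/w10.png

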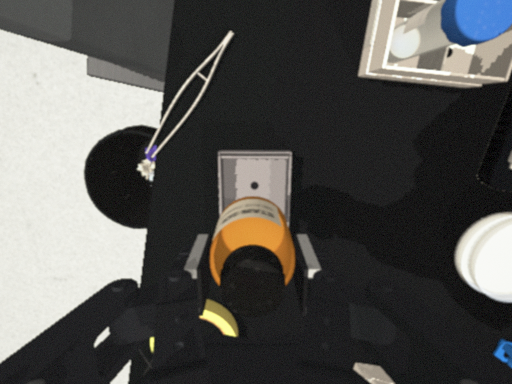

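The bottle is upright at (253,240), centred on the tray cell, whose hole is at (254,185). Lowering.

Emit:
send_rows(motion=[{"x":-0.0015,"y":0.0006,"z":0.05,"wx":0,"wy":0,"wz":0},{"x":-0.0015,"y":0.0006,"z":0.095,"wx":0,"wy":0,"wz":0},{"x":-0.0015,"y":0.0006,"z":0.125,"wx":0,"wy":0,"wz":0},{"x":-0.0015,"y":0.0006,"z":0.136,"wx":0,"wy":0,"wz":0},{"x":-0.0015,"y":0.0006,"z":0.14,"wx":0,"wy":0,"wz":0},{"x":-0.0015,"y":0.0006,"z":0.142,"wx":0,"wy":0,"wz":0},{"x":-0.0015,"y":0.0006,"z":0.1425,"wx":0,"wy":0,"wz":0},{"x":-0.0015,"y":0.0006,"z":0.1425,"wx":0,"wy":0,"wz":0}])

```text
clock: 32.4
tcp_pos: [0.4392, -0.2302, 0.0335]
orientation: [0.629, 0.778, -0.001, -0.0]
wrist_force: [-0.4, -0.1, -0.6]
width: 0.486
grasp_force: 61.0
```

Emit:
send_rows(motion=[{"x":0,"y":0,"z":0.0007,"wx":0,"wy":0,"wz":0},{"x":0,"y":0,"z":0.0012,"wx":0,"wy":0,"wz":0},{"x":0,"y":0,"z":0.0012,"wx":0,"wy":0,"wz":0}])

```text
clock: 32.78
tcp_pos: [0.4391, -0.2301, 0.0326]
orientation: [0.629, 0.778, -0.001, -0.001]
wrist_force: [-1.0, 0.8, 6.5]
width: 0.488
grasp_force: 61.6
```

Contact at 6.5 N. I'll release, rise and move off toward -y so the top camera has a clear view.

Emit:
send_rows(motion=[{"x":0,"y":0,"z":0,"wx":0,"wy":0,"wz":0},{"x":0,"y":0,"z":0,"wx":0,"wy":0,"wz":0},{"x":0,"y":0,"z":0,"wx":0,"wy":0,"wz":0},{"x":0,"y":0,"z":0,"wx":0,"wy":0,"wz":0},{"x":0,"y":0,"z":-0.03,"wx":0,"wy":0,"wz":0},{"x":0,"y":0,"z":-0.09,"wx":0,"wy":0,"wz":0},{"x":0,"y":0,"z":-0.16,"wx":0,"wy":0,"wz":0},{"x":0,"y":0,"z":-0.24,"wx":0,"wy":0,"wz":0},{"x":0,"y":0,"z":-0.27,"wx":0,"wy":0,"wz":0},{"x":0,"y":0,"z":-0.27,"wx":0,"wy":0,"wz":0}], gripper=0.75)

```text
clock: 34.02
tcp_pos: [0.4406, -0.2306, 0.2367]
orientation: [0.629, 0.778, -0.001, 0.002]
wrist_force: [-0.0, -0.0, -0.3]
width: 0.749
grasp_force: 0.0
```

```bash
python3 go.py .26 -.5 .235 60
```

```text
t 34.02 tcp [ 0.4406 -0.2306  0.2367] th 102.08 F [-0.  -0.  -0.3] w 0.749 g 0.0 q [-0.57  0.19  1.66 -0.    1.29 -0.78]
{'x': -0.3008, 'y': -0.3107, 'z': 0.0028, 'wx': 0.0007, 'wy': 0.0008, 'wz': 0.2338}
```

Emit:
send_rows(motion=[{"x":-0.3,"y":-0.31,"z":0,"wx":0,"wy":0,"wz":0.23},{"x":-0.3,"y":-0.31,"z":0,"wx":0,"wy":0,"wz":0.23},{"x":-0.3,"y":-0.31,"z":0,"wx":0,"wy":0,"wz":0.23},{"x":-0.3,"y":-0.31,"z":0,"wx":0,"wy":0,"wz":0.23},{"x":-0.3,"y":-0.31,"z":0,"wx":0,"wy":0,"wz":0.23},{"x":-0.3,"y":-0.31,"z":0,"wx":0,"wy":0,"wz":0.23},{"x":-0.3,"y":-0.31,"z":0,"wx":0,"wy":0,"wz":0.23},{"x":-0.3,"y":-0.31,"z":0,"wx":0,"wy":0,"wz":0.23}])

```text
clock: 35.02
tcp_pos: [0.2597, -0.4967, 0.234]
orientation: [0.863, 0.506, -0.001, -0.002]
wrist_force: [-0.0, 0.2, -1.2]
width: 0.752
grasp_force: 0.0
```

Run:
```python
from rig import manip
from h import *
d=manip.snapshot("top");W=cloud(d)
cv2.imwrite("pics/end.png",cv2.resize(d["color"][140:290,105:385,::-1],(800,428),interpolation=cv2.INTER_CUBIC))
for lo,hi in((.099,.116),(.062,.075)):
  n,l,st,c=cv2.connectedComponentsWithStats(band(W,lo,hi))
  for i in range(1,n):
    if 60<st[i,4]<500:
        p=W[l==i];(cc,r)=cv2.minEnclosingCircle(p[:,:2].astype(np.float32))
        if r<.025:print(np.round(cc,4),"z",np.median(p[:,2]).round(4),"r",round(r,4),d["color"][l==i].mean(0).round())
```

```text
[0.5794 0.0908] z 0.1083 r 0.017 [244. 139.   5.]
[ 0.5689 -0.0313] z 0.1085 r 0.0174 [ 50. 138. 226.]
[ 0.5289 -0.0826] z 0.1088 r 0.0172 [ 33.  87. 157.]
[0.5443 0.1483] z 0.1083 r 0.0175 [240. 135.   4.]
[ 0.5255 -0.0385] z 0.1088 r 0.0171 [ 48. 131. 217.]
[0.5345 0.1029] z 0.1085 r 0.0176 [245. 139.   5.]
[0.4482 0.1329] z 0.1045 r 0.0171 [249. 243.   0.]
[ 0.4378 -0.2302] z 0.0682 r 0.0141 [37. 32. 27.]
```

View pics/end.png

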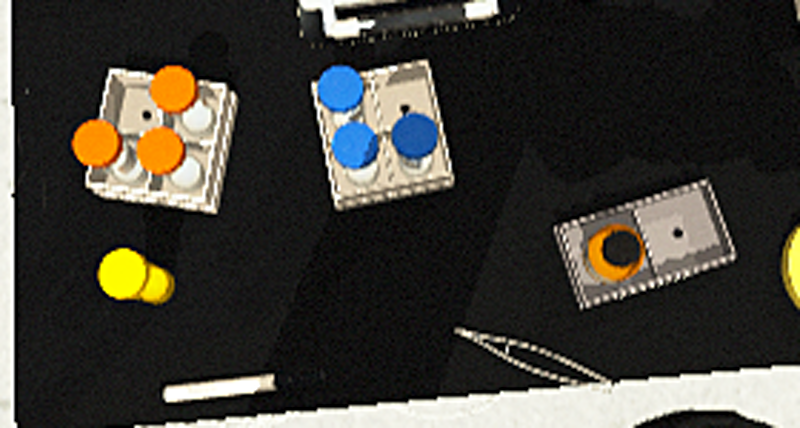

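Three orange caps (95,143), (162,150), (173,88) and three blue caps (340,88), (355,146), (414,135) stand in their boxes. The bottle is in the tray at (615,250). All heights are 4 mm up, and the yellow tube hasn't moved.

```bash
python3 -c "
from rig import manip
print(manip.hand_in())"
```

```text
the job is handed in; nothing more can be done
None
```

All four loose tubes now stand upright in the box with their cap colour and the brown bottle stands in the grey tray. The stored tubes are in place, the yellow tube wasn't touched, and the job was handed in at about 35 s; no verdict came back.

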